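# Unscrew the slanted jerry-can cap

### The job

Unscrew the cap of the jerry can with the slanted neck, turning it along its thread until the thread lets go (do not wrench it off), and lift it off the neck. Then set it down, not dropped, flat in the steel tray with its closed top upward, and let go; leave the loose tools and pipe fittings where they are.

Things in the scene. Friction and masses are not known exactly. Their poses are not given: they have to be found in the camera images.
- cap: Grey ribbed plastic screw cap, about 40 g, 48 mm across, 31 mm high along its axis. Origin: centre of its open rim; +z runs along its axis out through the closed top. It starts screwed home on the slanted neck, its axis 35 degrees from vertical, leaning to the can's front. Turns with little torque.
- cap_top (a point): Centre of the cap's closed top face, 31 mm from the rim. Right-hand thread, two-start, 13 mm rise per turn, about 1 mm axial play: unscrews counter-clockwise seen looking at this face. It lets go after about one and a half turns; until then an axial pull meets firm resistance, after it the cap lifts off freely along its axis.
- neck: Threaded neck, fixed on the can, 40 mm across its thread, 35 mm high. Origin: centre of its foot on the slanted shoulder; +z is its axis, outward and up, 35 degrees from vertical, leaning to the can's front. A collar, 48 mm across and 4 mm high, surrounds the foot. The shoulder is flat, square to the axis, and reaches 67 mm uphill and downhill, 75 mm to each side.
- neck_top (a point): Centre of the neck's mouth, 35 mm from its foot along the axis. With the cap closed the cap's rim stands 8 mm and its top 39 mm above the shoulder; the cap must rise 27 mm along the axis to be off the neck.
- can: Heavy white plastic jerry can, does not move: 180 mm deep (x), 150 mm wide (y), 187 mm high, a carrying handle on the rear of its top reaching 219 mm. Its front (-x, slanted shoulder) looks roughly towards the robot. Origin: centre of its underside. Neck foot at x -35, z 148.5 mm.
- tray: Open steel tray, fixed, 170 mm (x) by 210 mm (y) outside, 30 mm high, walls and floor 3 mm. Origin: centre of its underside. A brass fitting lies in its +x +y corner; the rest is free.
- fitting: Brass hexagonal pipe fitting, 28 mm across, 28 mm high, standing in the tray's +x +y corner. Origin at centre of its underside. To be left alone.
- upright_can: Bystander, does not move: another white jerry can, 150 x 140 mm, 160 mm high, with an upright neck and larger grey cap (54 mm across, top at 192 mm) and a handle to 193 mm. Origin: centre of its underside.
- wrench: Loose steel wrench lying on the bench. To be left alone.
- screwdriver: Loose screwdriver lying on the bench. To be left alone.
- coupling: Copper pipe coupling, a ring 44 mm across and 30 mm high, standing on the bench nearer the robot. To be left alone.

How it is judged:
On the way, in this order (a step that is already met when the one before it is completed fails the run):
1. the cap is part of the way up the thread: risen about 5 to 14 mm, still square and centred on the neck (z of cap in the frame of neck between 0.013 and 0.022 m and x of cap in the frame of neck between -0.004 and 0.004 m and y of cap in the frame of neck between -0.004 and 0.004 m and angle between the z axis of cap and the z axis of neck, either way round below 0.15 rad), for 0.3 s.
2. the cap is off the neck, held in the gripper (distance between cap and neck above 0.05 m and contact force between the fingers and cap above 1 N and contact force between cap and can below 0.1 N), for 0.1 s.
3. the cap is down on the tray's floor, top upward, while still held (x of cap in the frame of tray between -0.06 and 0.06 m and y of cap in the frame of tray between -0.08 and 0.08 m and z of cap in the frame of tray below 0.012 m and angle between cap's own z axis and vertical below 0.3 rad and contact force between the fingers and cap above 0.5 N and linear speed of cap below 0.1 m/s), for 0.1 s.
At the end, for the whole second after the job is handed in: The cap stands in the tray, released and at rest, closed top up (within 0.15 rad of upright), its rim on the tray floor (origin less than 9 mm above the tray's underside) and its centre within 60 mm (tray x) and 80 mm (tray y) of the tray's centre (x of cap in the frame of tray between -0.06 and 0.06 m and y of cap in the frame of tray between -0.08 and 0.08 m and z of cap in the frame of tray below 0.009 m and angle between cap's own z axis and vertical below 0.15 rad and linear speed of cap below 0.02 m/s and contact force between the fingers and cap below 0.1 N); the robot touches nothing.
It fails at once if a loose bystander (wrench, screwdriver, coupling, or the fitting in the tray) is moved more than 30 mm (distance of any of wrench, screwdriver, coupling, fitting from where it was at the start of the episode above 0.03 m).
It fails at once if the cap is wrenched against its neck and can with more than 90 N (contact force between cap and can above 90 N).
It also fails if it takes over 72 s, if anything falls off the work surface, if the arm or the gripper's body presses on something with over 40 N, if the wrist force passes 120 N, or if a joint passes its speed limit or range.

### The arm

A 7-joint arm with a two-finger parallel gripper is mounted at the origin on the work surface. World frame = base frame: x ahead of the robot, y to its left, z up, the work surface at z = 0. Lengths are in m, angles in rad, forces in N, time in s.
With the tool pointing down it reaches from about 0.35 to 0.9 m from the base axis. Payload 8.1 kg.
Tool frame: the origin (TCP) lies at the very end of the fingers, on their centre line; the grasp point (between the pads) lies 19 mm behind it; x points along the fingers, y is the direction in which the jaws open and shut, and the axes are right-handed (so a half turn about x gives the same grasp; the last joint's range is limited). The gripper opens to 92 mm and grips with 3 to 60 N. Pads are 19 mm wide; open, the fingers measure 130 mm over their backs; the gripper's body (75 mm by 190 mm) begins 47 mm behind the grasp point.
Start: joints at [1.099, 0.434, 0.025, 1.573, -0.012, 1.134, -0.075], TCP at [0.225, -0.583, 0.227] pointing down, gripper open.
Joint ranges: [-2.62, 2.62], [-0.44, 2.09], [-1.27, 1.32], [0.08, 2.57], [-1.32, 4.46], [0.12, 2], [-2.74, 2.74]. Speed limits (rad/s): [2.22, 2.22, 3.01, 3.01, 3.14, 3.14, 3.14].

### API

Orientations are given as a rotation vector (axis times angle).
In Python, from cell import arm gives the robot as it stands.
- The arm moves only by the tool servo_tool, never from a script. Its argument "plan" is a list of rows, each a list of 2 entries, a list of its own where there are three numbers: the shift along the world's x, y, z in cm, then the turn, a rotation vector about the world's x, y, z in degrees. A call has 1 to 12 rows; each row is the pose to reach, as a shift and turn from the pose measured when the call began; what a row does not reach only later rows make up. A row lasts 1/10 s, in which the tool goes at most 50 mm and 8.59 degrees, less where a joint would pass 70% of its speed; a pose out of reach is approached as far as the arm can. A call with a gripper value outside its range is refused whole. "grip" is the opening, from 0 (shut) to 1 (fully open), set as the call begins (left out, the last holds). The fingers move at their own pace and stop on an object; "squeeze" is the grip in N (left out, the last holds). Time passes only in rows, so rows that repeat a pose let the fingers close. It gives the time, the measured TCP pose, the force and the opening at its end, in the units of the state.
- arm.observe(): the state, without advancing time (a new reading comes with each control period).
- arm.get_image(name): name is "scene" or "top"; returns a dict with "frame" (420x560x3 uint8, blue, green, red), "fx", "fy", "cx", "cy" (pixels), "D" ([k1, k2, p1, p2, k3] as OpenCV has them; the pictures are not rectified), "position" and "rotation" of the camera in the world. Camera axes: x right, y down, z forward; pixel columns grow to the right and rows downward; lengths in m; the calibration is good to about 2 mm. A picture is of the moment at which its call begins. There is no depth.
- arm.sign_off(): hands the job in, once; it reports no verdict.
Trained networks look in a picture, given as the dict that the camera call returned (one of the last four; its "shot" number tells which), for a name from the list of things; names that differ only in an ending like _2 or _b are one class to them, and where a whole thing is asked for, a point or a joint stands for the part that bears it (a point fixed in the world has none). Each returns a list of dicts, best first, with "score" (0 to 1); they miss things now and then, are a little off and sometimes report something else, mostly with a low value. They report only what shows in the picture. A call takes as long as a camera call.
- arm.search_frame(picture, query): "at" ([column, row] in pixels, amid what is visible of it).
- arm.trace(picture, query): "pixels" (420x560 bool, what is visible of it) and "at" ([column, row] in pixels, amid what is visible of it).
The state is a dict: "clock": time; "joints": joint angles; "dq": joint speeds; "joint_efforts": joint torques, N m; "position": TCP position; "ee_rot": TCP orientation; "force": force on the tool from outside, world axes, zero at the start; "ft_torque": the same for the moment, N m; "width": opening from 0.0 (shut) to 1.0 (fully open).
Only numpy, scipy, OpenCV 4.12 (cv2) and the standard library are available. Lean on these libraries where they do the work, as an engineer would, in place of code of your own. Each camera call takes 0.05 s, during which the arm holds its last target.

## Working session

There is one attempt and no reset: what is moved stays moved. The work goes in short steps, Python scripts to look and compute and a tool call to move; the robot and the scene stay as the last step left them, time stands still between calls to the robot, and variables do not carry over. Pictures are saved under pics/ and viewed, and the job is handed in when it is done.

Besides the shell and the picture viewer there is one more tool, called after "Call:" as name([rows], argument=value, ...), one row to a line, values as JSON. servo_tool: Moves the arm, as the interface text tells. Its arguments: {"type":"object","properties":{"plan":{"type":"array","items":{"type":"array"}},"grip":{"type":"number"},"squeeze":{"type":"number"}},"required":["plan"]}

```bash
ls; mkdir -p pics
python3 - <<'E'
from cell import arm
import cv2,pickle
s=arm.observe(); print(s)
for n in("scene","top"):
    p=arm.get_image(n); cv2.imwrite(f"pics/{n}0.png",p["frame"]); pickle.dump(p,open(f"{n}0.pkl","wb"))
    print({k:v for k,v in p.items() if k!="frame"})
    for q in("cap","neck","can","tray","fitting","upright_can","wrench","screwdriver","coupling","cap_top"):
        try: print(n,q,[(r["at"],round(r["score"],2)) for r in arm.search_frame(p,q)][:3])
        except Exception as e: print(q,e)
E
```

```text
pics
{'clock': 0.0, 'joints': array([ 1.0993886 ,  0.43522326,  0.02494089,  1.57412402, -0.01160444,
        1.1340191 , -0.07508805]), 'dq': array([ 4.31177252e-07, -1.57898902e-03,  2.12309876e-03,  2.53731008e-04,
       -1.26414719e-04, -8.94775687e-04,  6.63217457e-04]), 'joint_efforts': array([ 2.67633186e-04, -6.67854810e+01,  9.84998792e-01, -3.14472234e+01,
       -6.05512317e-02,  4.28642775e-02,  1.39217750e-04]), 'position': array([ 0.22508467, -0.58248719,  0.22593403]), 'ee_rot': array([ 2.02028783,  0.37849525, -2.02116192]), 'force': array([ 0.32630616,  0.68196978, -0.86634958]), 'ft_torque': array([-0.00641991,  0.01996842, -0.02330489]), 'width': 0.9984952113702488}
{'fx': 461.2684091973322, 'fy': 461.2684091973322, 'cx': 280.2152124715471, 'cy': 220.64736517341072, 'D': array([-0.03624843,  0.        ,  0.        ,  0.        ,  0.        ]), 'position': array([1.02769707, 0.22750821, 0.7330441 ]), 'rotation': array([-1.41422808, -2.20852346,  0.85338537]), 'shot': 1}
scene cap [([448.3, 271.2], 0.64), ([392.5, 251.5], 0.53)]
scene neck [([260.3, 287.4], 0.64), (
[... 457 characters left out ...]
'fy': 475.81964258600055, 'cx': 285.0275260956073, 'cy': 213.40733388010935, 'D': array([-0.06193707,  0.        ,  0.        ,  0.        ,  0.        ]), 'position': array([ 0.34238173, -0.02250488,  1.19846028]), 'rotation': array([-2.10860631,  2.14563951, -0.15464471]), 'shot': 2}
top cap [([156.7, 199.5], 0.94)]
top neck []
top can [([172.2, 178.4], 0.74)]
top tray [([288.5, 188.7], 0.56)]
top fitting [([259.5, 171.2], 0.58)]
top upright_can [([409.1, 185.9], 0.65), ([288.7, 189.9], 0.44)]
top wrench [([358.8, 275.9], 0.63)]
top screwdriver [([209.3, 252.4], 0.75)]
top coupling [([294.3, 260.3], 0.56)]
top cap_top [([209.9, 251.7], 0.74), ([288.7, 188.4], 0.66), ([156.6, 202.7], 0.56)]
```

View pics/scene0.png

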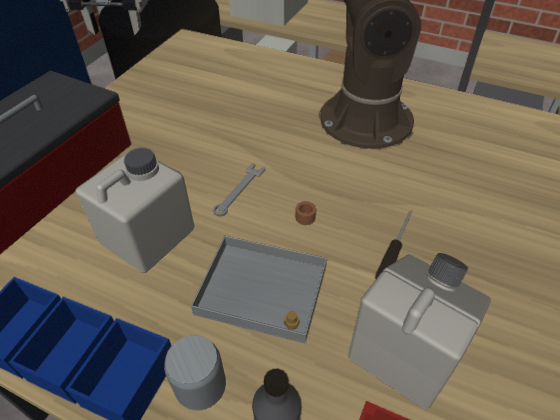

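View pics/top0.png

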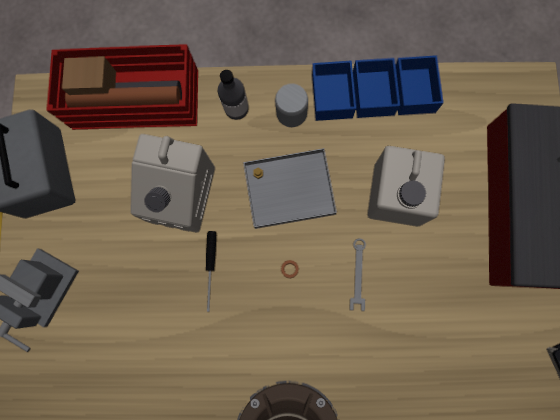

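```bash
cat > geo.py <<'E'
import numpy as np,cv2
from scipy.spatial.transform import Rotation as R
def proj(p,X):
    Rc=R.from_rotvec(p["rotation"]).as_matrix()
    Xc=(np.atleast_2d(X)-p["position"])@Rc
    K=np.array([[p["fx"],0,p["cx"]],[0,p["fy"],p["cy"]],[0,0,1]])
    return cv2.projectPoints(Xc.reshape(-1,1,3),np.zeros(3),np.zeros(3),K,p["D"])[0].reshape(-1,2)
def ray(p,uv):
    K=np.array([[p["fx"],0,p["cx"]],[0,p["fy"],p["cy"]],[0,0,1]])
    u=cv2.undistortPoints(np.array(uv,float).reshape(-1,1,2),K,p["D"]).reshape(2)
    d=R.from_rotvec(p["rotation"]).as_matrix()@np.array([u[0],u[1],1]); return p["position"],d/np.linalg.norm(d)
def plane(p,uv,z):
    o,d=ray(p,uv); return o+d*(z-o[2])/d[2]
def tri(ps,uvs):
    A=np.zeros((3,3));b=np.zeros(3);L=[]
    for p,uv in zip(ps,uvs):
        o,d=ray(p,uv);P=np.eye(3)-np.outer(d,d);A+=P;b+=P@o;L.append((o,P))
    x=np.linalg.solve(A,b);return x,[np.linalg.norm(P@(x-o)) for o,P in L]
t=np.radians(35)
AX=np.array([-np.sin(t),0,np.cos(t)])  # neck axis in can frame
FOOT=np.array([-.035,0,.1485])
def cyl(c,ax,r,h0,h1,n=40):
    e1=np.cross(ax,[0,1,0.]);e1/=np.linalg.norm(e1);e2=np.cross(ax,e1)
    a=np.linspace(0,2*np.pi,n,endpoint=False)
    c1=r*(np.outer(np.cos(a),e1)+np.outer(np.sin(a),e2))
    return np.vstack([c+c1+h0*ax,c+c1+h1*ax])
BODY=np.array([[x,s*.075,z] for x,z in[(-.09,0),(-.09,.11),(.02,.187),(.09,.187),(.09,0)] for s in(-1,1)])
CAP=cyl(FOOT,AX,.024,.008,.039)
def w(X,q,z=0): # q=x,y,yaw
    c,s=np.cos(q[2]),np.sin(q[2]); return X@np.array([[c,-s,0],[s,c,0],[0,0,1]]).T+[q[0],q[1],z]
E
python3 - <<'E'
from cell import arm
import cv2,pickle,numpy as np
for n in("scene","top"):
    p=arm.get_image(n); d={}
    d["p"]=p
    for q in("cap","can","tray","fitting","wrench","screwdriver","coupling","upright_can"):
        r=arm.trace(p,q); d[q]=r
        print(n,q,[(x["at"],round(x["score"],2),int(x["pixels"].sum())) for x in r][:3])
    pickle.dump(d,open(n+"_m.pkl","wb"))
    im=p["frame"].copy()
    for q,c in(("cap",(0,0,255)),("can",(0,255,0)),("tray",(255,0,0)),("upright_can",(255,255,0))):
        for r in d[q][:1]: 
            cs,_=cv2.findContours(r["pixels"].astype(np.uint8),cv2.RETR_EXTERNAL,cv2.CHAIN_APPROX_NONE); cv2.drawContours(im,cs,-1,c,1)
    im=im[130:430,180:520] if n=="scene" else im[110:310,100:460]
    cv2.imwrite(f"pics/{n}_m.png",cv2.resize(im,None,fx=2,fy=2)[:600,:800])
E
```

```text
scene cap [([450.5, 271.0], 0.71, 904)]
scene can [([415.2, 326.0], 0.62, 13203)]
scene tray [([259.8, 288.0], 0.72, 9780)]
scene fitting [([291.5, 322.2], 0.73, 243), ([416.4, 326.5], 0.73, 13210), ([234.9, 187.9], 0.45, 513)]
scene wrench [([235.6, 191.3], 0.88, 624)]
scene screwdriver []
scene coupling [([304.7, 210.4], 0.79, 402), ([235.4, 188.2], 0.7, 590)]
scene upright_can [([138.9, 208.3], 0.9, 9568)]
top cap [([160.0, 200.3], 0.8, 510), ([409.0, 185.8], 0.46, 5109), ([289.4, 189.9], 0.15, 5492)]
top can [([171.7, 179.1], 0.58, 6087)]
top tray [([288.6, 192.7], 0.92, 5390)]
top fitting []
top wrench [([356.0, 275.0], 0.72, 605)]
top screwdriver [([211.3, 254.5], 0.57, 548)]
top coupling [([288.6, 262.7], 0.52, 153), ([208.8, 255.8], 0.18, 547)]
top upright_can [([409.9, 185.3], 0.95, 5052)]
```

```bash
cat > fit.py <<'E'
import pickle,cv2,numpy as np
from geo import *
from scipy.optimize import minimize
D={n:pickle.load(open(n+"_m.pkl","rb")) for n in("scene","top")}
S=4
def fill(p,X):
    m=np.zeros((420*2,560*2),np.uint8)
    h=cv2.convexHull((proj(p,X)*2+0.5).astype(np.float32)); cv2.fillConvexPoly(m,np.round(h*16).astype(np.int32),1,shift=4); return m
def up(b): return cv2.resize(b.astype(np.uint8),None,fx=2,fy=2,interpolation=cv2.INTER_NEAREST)
T={n:{q:up(D[n][q][0]["pixels"]) for q in("cap","can","tray")} for n in D}
for n in D: print(n,"overlap",(T[n]["cap"]&T[n]["can"]).sum())
def cost(q,which):
    c=0
    for n in D:
        p=D[n]["p"]
        if which=="can":
            k=fill(p,w(CAP,q)); b=fill(p,w(BODY,q))
            u=T[n]["cap"]|T[n]["can"]
            c+=((k|b)!=u).sum()/u.sum()+ .5*(k!=T[n]["cap"]).sum()/T[n]["cap"].sum()
        else:
            TR=np.array([[x,y,z] for x in(-.085,.085) for y in(-.105,.105) for z in(0,.03)])
            c+=(fill(p,w(TR,q))!=T[n]["tray"]).sum()/T[n]["tray"].sum()
    return c
o={}
for which,x0 in(("can",(.45,.27,0)),("tray",(.45,0,0))):
    p=D["top"]["p"]
    g=plane(p,D["top"][which][0]["at"],.1 if which=="can" else .015)
    best=None
    for yaw in np.radians(range(-40,41,10)):
        r=minimize(cost,[g[0],g[1],yaw],args=(which,),method="Nelder-Mead",options=dict(initial_simplex=[[g[0],g[1],yaw],[g[0]+.02,g[1],yaw],[g[0],g[1]+.02,yaw],[g[0],g[1],yaw+.15]],xatol=1e-5,fatol=1e-5))
        if best is None or r.fun<best.fun: best=r
    o[which]=best.x; print(which,best.x,np.degrees(best.x[2]),best.fun)
pickle.dump(o,open("fit.pkl","wb"))
q=o["can"]; 
for a,b in(("foot",FOOT),("captop",FOOT+.039*AX)): print(a,w(b,q))
for n in D:
    p=D[n]["p"]; im=p["frame"].copy()
    im=cv2.resize(im,None,fx=3,fy=3,interpolation=cv2.INTER_CUBIC)
    def dr(X,c):
        cv2.polylines(im,[np.round((proj(p,X)+.5)*3).astype(int)],True,c,1)
    for z in(0,40): dr(w(CAP[z:z+40],q),(0,0,255))
    dr(w(BODY[::2],q),(0,255,0)); dr(w(BODY[1::2],q),(0,255,0))
    for z in(0,.03): dr(w(np.array([[-.085,-.105,z],[.085,-.105,z],[.085,.105,z],[-.085,.105,z]]),o["tray"]),(255,0,0))
    im=im[680:1280,540:1340] if n=="scene" else im[380:800,350:1050]
    cv2.imwrite(f"pics/{n}_fit.png",im)
s,t_=D["scene"],D["top"]
print("fitting",plane(s["p"],s["fitting"][0]["at"],.017))
print("coupling",plane(t_["p"],t_["coupling"][0]["at"],.015),"sd",plane(t_["p"],t_["screwdriver"][0]["at"],.01))
E
python3 fit.py
```

```text
scene overlap 32
top overlap 88
can [ 0.5982302   0.27031677 -0.23209787] -13.298228103086421 0.15124980357746987
tray [ 0.6035489  -0.01185642  0.15945913] 9.13633522826111 0.09901075042398444
foot [0.56416869 0.27836745 0.1485    ]
captop [0.54239902 0.28351287 0.18044693]
fitting [0.65228151 0.07048954 0.017     ]
coupling [ 0.41437134 -0.00850491  0.015     ] sd [0.43830934 0.18514213 0.01      ]
```

View pics/scene_fit.png

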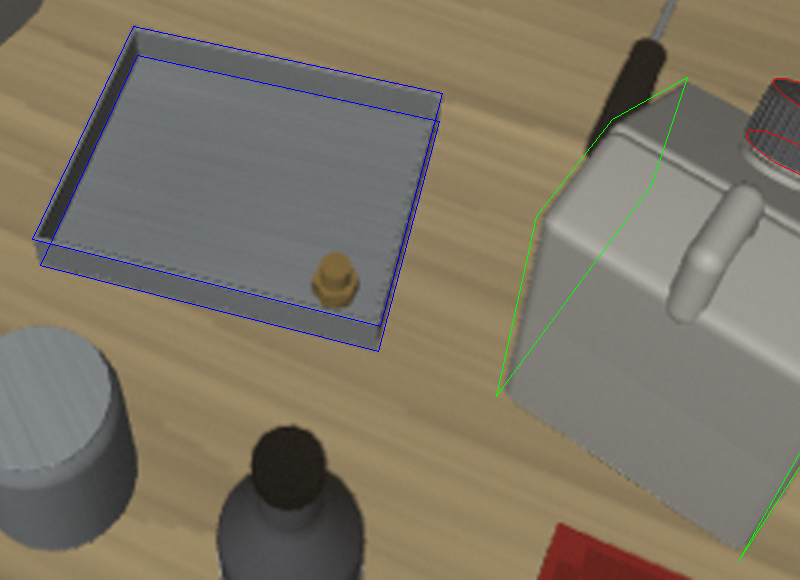

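View pics/top_fit.png

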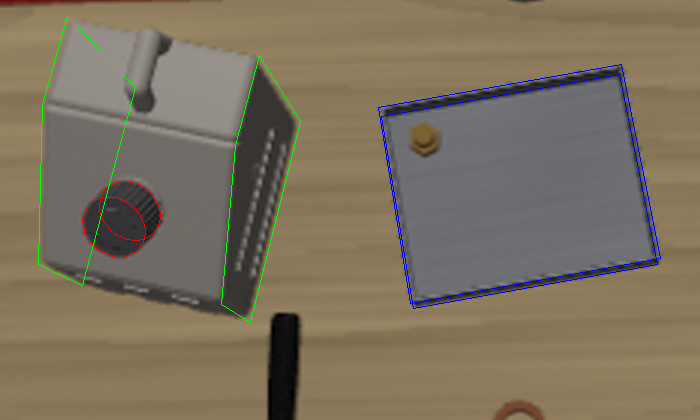

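```bash
cat > ov.py <<'E'
import pickle,cv2,numpy as np,sys
from geo import *
D={n:pickle.load(open(n+"_m.pkl","rb")) for n in("scene","top")}
q=np.array(eval(sys.argv[1])); out=[]
for n,(u,v) in(("scene",(448,272)),("top",(158,200))):
    p=D[n]["p"]; k=10
    crop=p["frame"][v-28:v+28,u-38:u+38]
    im=cv2.resize(crop,None,fx=k,fy=k,interpolation=cv2.INTER_CUBIC); im=cv2.convertScaleAbs(im,alpha=1.8)
    def dr(X,c): cv2.polylines(im,[np.round((proj(p,X)-[u-38,v-28]+.5)*k).astype(int)],True,c,1)
    for z in(0,40): dr(w(CAP[z:z+40],q),(0,0,255))
    dr(w(cyl(FOOT,AX,.024,0,.004)[:40],q),(255,0,0))
    dr(w(BODY[::2],q),(0,255,0)); dr(w(BODY[1::2],q),(0,255,0)); out.append(im)
    dr(w(BODY[2:4],q),(0,255,0)); dr(w(BODY[4:6],q),(0,255,0)); 
cv2.imwrite(sys.argv[2],cv2.resize(np.vstack(out),None,fx=.53,fy=.53))
E
python3 ov.py "(.5982,.2703,-.2321)" pics/ov1.png
```

```text
(no output)
```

View pics/ov1.png

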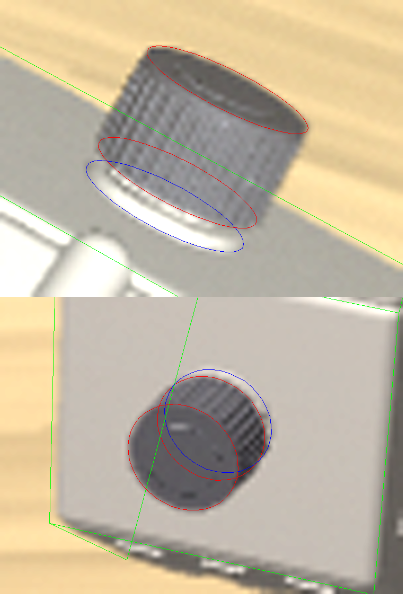

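```bash
cat > st.py <<'E'
from cell import arm
from geo import *
s=arm.observe(); M=R.from_rotvec(s["ee_rot"]).as_matrix()
q=(.5982,.2703,-.2321)
n=w(AX,q)-np.array([q[0],q[1],0]); foot=w(FOOT,q)
np.set_printoptions(precision=4,suppress=True)
print("t",s["clock"],"pos",s["position"],"w",s["width"]); print("tool cols\n",M); print("j",s["joints"],"F",s["force"],"T",s["ft_torque"]); print("n",n,"foot",foot)
d=s["position"]-foot; h=d@n; print("h mm",h*1e3,"lateral mm",(d-h*n)*1e3,"tilt deg",np.degrees(np.arccos(-M[:,0]@n)))
E
python3 st.py
python3 - <<'E'
import sys; sys.path.insert(0,'.')
from st import *
# min rotation from tool x to -n
v=np.cross(M[:,0],-n); a=np.arctan2(np.linalg.norm(v),M[:,0]@-n)
rv=v/np.linalg.norm(v)*a; print("min rot deg",np.degrees(rv))
# yawing by azimuth first
p0=s["position"]; tgt=foot+.1*n
da=np.arctan2(tgt[1],tgt[0])-np.arctan2(p0[1],p0[0]); print("daz",np.degrees(da))
M1=R.from_rotvec([0,0,da]).as_matrix()@M
v=np.cross(M1[:,0],-n);a=np.arctan2(np.linalg.norm(v),M1[:,0]@-n)
M2=R.from_rotvec(v/np.linalg.norm(v)*a).as_matrix()@M1
print("total turn deg",np.degrees(R.from_matrix(M2@M.T).as_rotvec()),"shift cm",(tgt-p0)*100); print(M2)
E
```

```text
t 2.0 pos [ 0.2253 -0.583   0.2267] w 1.0048334388679139
tool cols
 [[-0.      0.3604 -0.9328]
 [ 0.     -0.9328 -0.3604]
 [-1.     -0.     -0.    ]]
j [ 1.0994  0.4345  0.025   1.5732 -0.0116  1.134  -0.0751] F [-0.3943 -0.1578 -0.3116] T [ 0.0144 -0.001  -0.0076]
n [-0.5582  0.1319  0.8192] foot [0.5641 0.2784 0.1485]
h mm 139.57473841117724 lateral mm [-260.9439 -879.7431  -36.1214] tilt deg 35.00022773041299
t 2.0 pos [ 0.2253 -0.583   0.2267] w 1.0048334388679139
tool cols
 [[-0.      0.3604 -0.9328]
 [ 0.     -0.9328 -0.3604]
 [-1.     -0.     -0.    ]]
j [ 1.0994  0.4345  0.025   1.5732 -0.0116  1.134  -0.0751] F [-0.3943 -0.1578 -0.3116] T [ 0.0144 -0.001  -0.0076]
n [-0.5582  0.1319  0.8192] foot [0.5641 0.2784 0.1485]
h mm 139.57473841117724 lateral mm [-260.9439 -879.7431  -36.1214] tilt deg 35.00022773041299
min rot deg [ -8.0515 -34.0616  -0.0005]
daz 98.70783998408291
total turn deg [-35.1718 -18.191   95.2873] shift cm [28.3034 87.4522  0.3704]
[[ 0.5582  0.739   0.3772]
 [-0.1319  0.5279 -0.839 ]
 [-0.8192  0.4186  0.3921]]
```

Call:
servo_tool([
  [[0, 0, 5], [0, 0, 0]],
  [[0, 0, 10], [0, 0, 0]],
  [[2, 4, 14], [0, 0, 6]],
  [[4, 9, 17], [0, 0, 13]],
  [[6, 14, 18], [0, 0, 20]],
  [[8, 19, 18], [0, 0, 27]],
  [[10, 23, 18], [0, 0, 34]],
  [[12, 27, 18], [0, 0, 41]],
  [[14, 31, 18], [0, 0, 48]],
  [[15, 35, 18], [0, 0, 55]],
  [[16, 39, 18], [0, 0, 60]],
  [[17, 43, 18], [0, 0, 65]],
], grip=0.8)

```text
clock: 3.2
position: [0.3955, -0.1506, 0.407]
ee_rot: [1.255, 1.178, -1.255]
force: [0.8, 0.1, -0.2]
width: 0.8
```

```bash
cat > togo.py <<'E'
import sys
from st import *
h=float(sys.argv[1]); M2=np.array(eval(sys.argv[2])) if len(sys.argv)>2 else np.array([[.5582,.739,.3772],[-.1319,.5279,-.839],[-.8192,.4186,.3921]])
print("SHIFT cm",(foot+h*n-s["position"])*100,"TURN deg",np.degrees(R.from_matrix(M2@M.T).as_rotvec()))
E
python3 togo.py .1
```

```text
t 3.2 pos [ 0.3955 -0.1506  0.407 ] w 0.8000721727646808
tool cols
 [[ 0.0007  0.998  -0.0629]
 [-0.0004 -0.0629 -0.998 ]
 [-1.      0.0007  0.0004]]
j [ 0.6557  0.0192 -0.4204  1.6752  0.0082  1.448   0.1715] F [ 0.8062  0.0678 -0.2345] T [-0.0131 -0.1222 -0.0261]
n [-0.5582  0.1319  0.8192] foot [0.5641 0.2784 0.1485]
h mm 249.29181732275117 lateral mm [ -29.4781 -461.8754   54.3037] tilt deg 34.956040637409394
SHIFT cm [ 11.2812  44.2179 -17.6596] TURN deg [-17.7383 -30.6836  32.3829]
```

Call:
servo_tool([
  [[1, 4, 0], [-1.8, -3.1, 3.2]],
  [[2, 8, 0], [-3.5, -6.1, 6.5]],
  [[3, 13, -1], [-5.3, -9.2, 9.7]],
  [[5, 18, -2], [-7.1, -12.3, 13]],
  [[6, 23, -3], [-8.9, -15.3, 16.2]],
  [[7, 28, -4], [-10.6, -18.4, 19.4]],
  [[8, 33, -5], [-12.4, -21.5, 22.7]],
  [[9.5, 37, -7], [-14.2, -24.5, 25.9]],
  [[10.5, 41, -9], [-16, -27.6, 29.1]],
  [[11.3, 44.2, -12], [-17.7, -30.7, 32.4]],
  [[11.3, 44.2, -13], [-17.7, -30.7, 32.4]],
  [[11.3, 44.2, -13], [-17.7, -30.7, 32.4]],
])

```text
clock: 4.4
position: [0.5071, 0.2919, 0.2745]
ee_rot: [0.857, 0.823, -0.596]
force: [1.0, -0.7, 0.9]
width: 0.795
```

```bash
python3 togo.py .1
```

```text
t 4.4 pos [0.5071 0.2919 0.2745] w 0.7953512881050726
tool cols
 [[ 0.5552  0.739   0.3816]
 [-0.1315  0.5311 -0.8371]
 [-0.8213  0.4145  0.392 ]]
j [-0.159   0.3316 -0.9915  1.9378  1.0081  1.117  -1.1013] F [ 1.0461 -0.7312  0.8685] T [ 0.1171  0.5201 -0.0073]
n [-0.5582  0.1319  0.8192] foot [0.5641 0.2784 0.1485]
h mm 136.83389211058773 lateral mm [19.3667 -4.5083 13.9232] tilt deg 0.21306313024054022
SHIFT cm [ 0.1194 -0.0351 -4.4096] TURN deg [ 0.1014 -0.2412 -0.19  ]
```

Call:
servo_tool([
  [[0, 0, -1], [4.5, -1.1, -6.5]],
  [[0.1, 0, -2], [8.9, -2.1, -13.1]],
  [[0.1, 0, -3], [13.4, -3.2, -19.7]],
  [[0.1, 0, -4], [17.9, -4.2, -26.2]],
  [[0.1, 0, -4.4], [22.3, -5.3, -32.8]],
  [[0.1, 0, -4.4], [22.3, -5.3, -32.8]],
])

```text
clock: 5.0
position: [0.5093, 0.2898, 0.2319]
ee_rot: [1.494, 0.607, -0.905]
force: [0.0, -1.1, 0.3]
width: 0.801
```

```bash
python3 togo.py .1
```

```text
t 5.0 pos [0.5093 0.2898 0.2319] w 0.80092768118517
tool cols
 [[ 0.5571  0.8089 -0.1882]
 [-0.1323 -0.1372 -0.9817]
 [-0.8199  0.5717  0.0306]]
j [-0.2553  0.3585 -0.8749  2.0006  1.0646  1.0448 -1.896 ] F [ 0.0294 -1.1488  0.3236] T [ 0.1275  0.6129 -0.0658]
n [-0.5582  0.1319  0.8192] foot [0.5641 0.2784 0.1485]
h mm 100.48032622853437 lateral mm [ 1.2306 -1.7959  1.1278] tilt deg 0.08038112221749469
SHIFT cm [-0.0962  0.1733 -0.1521] TURN deg [-22.3598   5.2276  32.9043]
```

Call:
servo_tool([
  [[-0.1, 0.17, -0.15], [4.5, -1.1, -6.5]],
  [[-0.1, 0.17, -0.15], [8.9, -2.1, -13.1]],
  [[0.5, 0, -1], [13.4, -3.2, -19.7]],
  [[1.5, -0.2, -2.5], [18.4, -4.35, -27]],
  [[2.3, -0.4, -3.6], [18.4, -4.35, -27]],
  [[2.7, -0.49, -4.25], [18.4, -4.35, -27]],
  [[2.7, -0.49, -4.25], [18.4, -4.35, -27]],
])

```text
clock: 5.7
position: [0.5368, 0.2837, 0.189]
ee_rot: [1.998, 0.358, -1.139]
force: [0.2, 0.3, 0.4]
width: 0.798
```

```bash
cat > look.py <<'E'
from st import *
import sys,cv2
X=s["position"]
out=[]
for nm in("scene","top"):
    p=arm.get_image(nm); u,v=np.round(proj(p,foot+.03*n)[0]).astype(int)
    im=cv2.resize(p["frame"][v-50:v+50,u-66:u+66],None,fx=4,fy=4,interpolation=cv2.INTER_CUBIC); im=cv2.convertScaleAbs(im,alpha=1.6)
    Y=proj(p,X)[0]-[u-66,v-50]+.5; cv2.circle(im,tuple(np.round(Y*4).astype(int)),3,(0,0,255),-1)
    out.append(im)
cv2.imwrite(sys.argv[1],cv2.resize(np.vstack(out),None,fx=.75,fy=.75))
E
python3 look.py pics/l1.png
```

```text
t 5.7 pos [0.5368 0.2837 0.189 ] w 0.7977747093703579
tool cols
 [[ 0.5563  0.5785 -0.5965]
 [-0.1332 -0.6464 -0.7512]
 [-0.8202  0.4974 -0.2826]]
j [-0.3073  0.42   -0.7625  2.0225  1.1511  0.9706 -2.5263] F [0.216  0.2855 0.3981] T [0.1663 0.5787 0.0242]
n [-0.5582  0.1319  0.8192] foot [0.5641 0.2784 0.1485]
h mm 49.10913907770508 lateral mm [ 0.1201 -1.1136  0.2612] tilt deg 0.1433351017315786
```

View pics/l1.png

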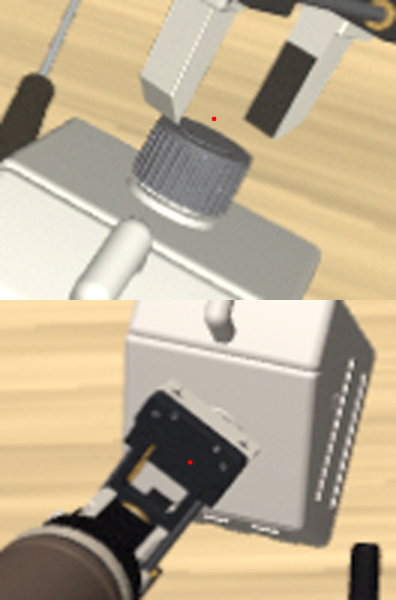

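Call:
servo_tool([
  [[0.5, -0.05, -0.75], [0, 0, 0]],
  [[1, -0.15, -1.5], [0, 0, 0]],
  [[1.5, -0.25, -2.25], [0, 0, 0]],
  [[2.0, -0.36, -2.98], [0, 0, 0]],
  [[2.0, -0.36, -2.98], [0, 0, 0]],
  [[2.0, -0.36, -2.98], [0, 0, 0]],
])

```text
clock: 6.4
position: [0.5562, 0.2813, 0.1595]
ee_rot: [1.999, 0.359, -1.139]
force: [-0.5, 0.1, 0.3]
width: 0.8
```

```bash
python3 look.py pics/l2.png
```

```text
t 6.4 pos [0.5562 0.2813 0.1595] w 0.8004079435748052
tool cols
 [[ 0.5565  0.5786 -0.5963]
 [-0.1317 -0.6472 -0.7508]
 [-0.8204  0.4963 -0.284 ]]
j [-0.3112  0.4779 -0.7289  2.0266  1.2275  0.9416 -2.5769] F [-0.5449  0.0664  0.2682] T [ 0.1203  0.5954 -0.0031]
n [-0.5582  0.1319  0.8192] foot [0.5641 0.2784 0.1485]
h mm 13.878795915182438 lateral mm [-0.2152  1.08   -0.3206] tilt deg 0.12244723825989785
```

View pics/l2.png

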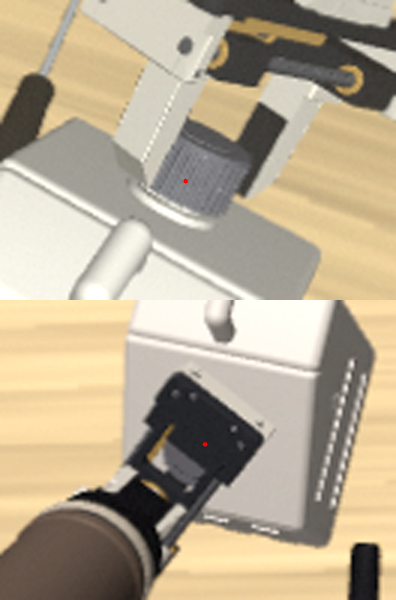

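Call:
servo_tool([
  [[0, -0.1, 0], [0, 0, 0]],
  [[0, -0.1, 0], [0, 0, 0]],
  [[0, -0.1, 0], [0, 0, 0]],
  [[0, -0.1, 0], [0, 0, 0]],
  [[0, -0.1, 0], [0, 0, 0]],
  [[0, -0.1, 0], [0, 0, 0]],
  [[0, -0.1, 0], [0, 0, 0]],
  [[0, -0.1, 0], [0, 0, 0]],
], grip=0.3, squeeze=8)

```text
clock: 7.3
position: [0.5561, 0.2808, 0.1603]
ee_rot: [2.0, 0.36, -1.137]
force: [-0.9, 0.1, 2.8]
width: 0.526
```

```bash
cat >> st.py <<'E'
print("F along tool x,y,z",s["force"]@M, "T tool",s["ft_torque"]@M)
E
python3 look.py pics/l3.png
```

```text
t 7.3 pos [0.5561 0.2808 0.1603] w 0.5259238498201197
tool cols
 [[ 0.5574  0.5785 -0.5956]
 [-0.1308 -0.6472 -0.751 ]
 [-0.8199  0.4965 -0.2851]]
j [-0.3098  0.4758 -0.7293  2.0279  1.2278  0.9402 -2.5765] F [-0.8804  0.0818  2.8268] T [ 0.0317  0.6049 -0.079 ]
n [-0.5582  0.1319  0.8192] foot [0.5641 0.2784 0.1485]
h mm 14.479916942409924 lateral mm [ 0.0511  0.5686 -0.0567] tilt deg 0.09369969074519592
F along tool x,y,z [-2.8192  0.8412 -0.3429] T tool [ 0.0033 -0.4124 -0.4507]
```

View pics/l3.png

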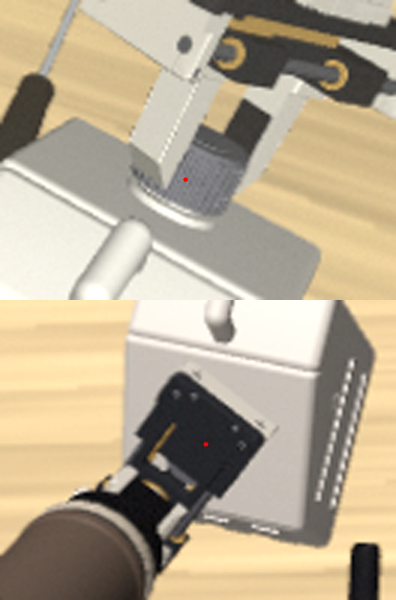

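Call:
servo_tool([
  [[0, 0, 0], [0, 0, 0]],
  [[-0.015, 0.004, 0.022], [-4.19, 0.99, 6.14]],
  [[-0.03, 0.007, 0.044], [-8.37, 1.98, 12.29]],
  [[-0.045, 0.011, 0.067], [-12.56, 2.97, 18.43]],
  [[-0.06, 0.014, 0.089], [-16.75, 3.96, 24.58]],
  [[-0.075, 0.018, 0.111], [-20.93, 4.95, 30.72]],
  [[-0.09, 0.021, 0.133], [-25.12, 5.94, 36.86]],
  [[-0.09, 0.021, 0.133], [-25.12, 5.94, 36.86]],
], squeeze=15)

```text
clock: 8.2
position: [0.5552, 0.2809, 0.1615]
ee_rot: [1.301, 0.683, -0.813]
force: [-2.1, -1.0, 2.1]
width: 0.522
```

```bash
python3 look.py pics/l4.png
```

```text
t 8.2 pos [0.5552 0.2809 0.1615] w 0.5216084762940078
tool cols
 [[ 0.5566  0.8307 -0.0111]
 [-0.1321  0.0753 -0.9884]
 [-0.8202  0.5516  0.1517]]
j [-0.2658  0.4936 -0.7951  2.0236  1.2436  0.9772 -1.7963] F [-2.1395 -1.0271  2.1411] T [-0.0049  0.8282 -0.0031]
n [-0.5582  0.1319  0.8192] foot [0.5641 0.2784 0.1485]
h mm 16.003330252318197 lateral mm [-0.0421  0.4566 -0.1023] tilt deg 0.11189208896012724
F along tool x,y,z [-2.8113 -0.6738  1.3636] T tool [-0.1096  0.0566 -0.819 ]
```

View pics/l4.png

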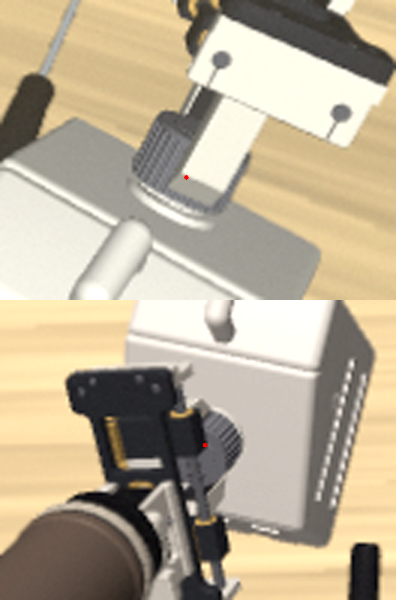

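Call:
servo_tool([
  [[-0.016, 0.004, 0.024], [-4.47, 1.06, 6.55]],
  [[-0.032, 0.008, 0.047], [-8.93, 2.11, 13.11]],
  [[-0.048, 0.011, 0.071], [-13.4, 3.17, 19.66]],
  [[-0.064, 0.015, 0.095], [-17.86, 4.22, 26.21]],
  [[-0.081, 0.019, 0.118], [-22.33, 5.28, 32.77]],
  [[-0.097, 0.023, 0.142], [-26.79, 6.33, 39.32]],
  [[-0.113, 0.027, 0.166], [-31.26, 7.39, 45.88]],
  [[-0.129, 0.031, 0.19], [-35.72, 8.44, 52.43]],
  [[-0.145, 0.034, 0.213], [-40.19, 9.5, 58.98]],
  [[-0.161, 0.038, 0.237], [-44.66, 10.55, 65.54]],
  [[-0.177, 0.042, 0.26], [-49.12, 11.6, 72.09]],
  [[-0.193, 0.046, 0.284], [-53.6, 12.66, 78.64]],
])

```text
clock: 9.5
position: [0.5526, 0.2813, 0.1638]
ee_rot: [-0.228, 0.981, -0.037]
force: [-3.8, 0.5, 1.1]
width: 0.523
```

```bash
python3 st.py
```

```text
t 9.5 pos [0.5526 0.2813 0.1638] w 0.5228381164134104
tool cols
 [[ 0.5575 -0.0717  0.8271]
 [-0.134   0.9754  0.1749]
 [-0.8193 -0.2084  0.5342]]
j [-0.1851  0.5357 -0.9253  2.0189  1.2808  1.057  -0.1447] F [-3.8063  0.4885  1.1083] T [ 0.2971  1.249  -0.3069]
n [-0.5582  0.1319  0.8192] foot [0.5641 0.2784 0.1485]
h mm 19.3654825607491 lateral mm [-0.7317  0.3735 -0.5588] tilt deg 0.12819468156367997
F along tool x,y,z [-3.0954  0.5184 -2.4707] T tool [0.2496 1.261  0.3002]
```

Call:
servo_tool([
  [[-0.012, 0.003, 0.028], [-4.47, 1.06, 6.55]],
  [[-0.024, 0.004, 0.055], [-8.93, 2.11, 13.11]],
  [[-0.036, 0.004, 0.083], [-13.4, 3.17, 19.66]],
  [[-0.048, 0.005, 0.11], [-17.86, 4.22, 26.21]],
  [[-0.06, 0.006, 0.138], [-22.33, 5.28, 32.77]],
  [[-0.073, 0.008, 0.165], [-26.79, 6.33, 39.32]],
  [[-0.085, 0.01, 0.19], [-31.26, 7.39, 45.88]],
  [[-0.1, 0.013, 0.213], [-35.72, 8.44, 52.43]],
  [[-0.115, 0.017, 0.237], [-40.19, 9.5, 58.98]],
  [[-0.13, 0.02, 0.26], [-44.66, 10.55, 65.54]],
  [[-0.145, 0.024, 0.285], [-49.12, 11.6, 72.09]],
  [[-0.16, 0.028, 0.31], [-53.6, 12.66, 78.64]],
])

```text
clock: 10.7
position: [0.551, 0.2812, 0.1668]
ee_rot: [-1.75, 0.788, 0.813]
force: [-1.5, -1.0, 0.9]
width: 0.523
```

```bash
python3 st.py
```

```text
t 10.7 pos [0.551  0.2812 0.1668] w 0.5232381341167843
tool cols
 [[ 0.56   -0.813  -0.1594]
 [-0.1331 -0.2782  0.9513]
 [-0.8177 -0.5115 -0.264 ]]
j [-0.1153  0.5809 -1.0435  2.0168  1.3181  1.1346  1.5161] F [-1.5423 -0.9764  0.871 ] T [ 0.1421  0.708  -0.1828]
n [-0.5582  0.1319  0.8192] foot [0.5641 0.2784 0.1485]
h mm 22.736508264223268 lateral mm [-0.4553 -0.1647 -0.2837] tilt deg 0.14836428786515
F along tool x,y,z [-1.446  1.08  -0.913] T tool [ 0.1348 -0.2189  0.6992]
```

Call:
servo_tool([
  [[-0.016, 0.004, 0.024], [-4.47, 1.06, 6.55]],
  [[-0.032, 0.008, 0.047], [-8.93, 2.11, 13.11]],
  [[-0.046, 0.012, 0.074], [-13.4, 3.17, 19.66]],
  [[-0.06, 0.018, 0.1], [-17.86, 4.22, 26.21]],
  [[-0.075, 0.023, 0.125], [-22.33, 5.28, 32.77]],
  [[-0.09, 0.028, 0.15], [-26.79, 6.33, 39.32]],
  [[-0.1, 0.033, 0.175], [-31.26, 7.39, 45.88]],
  [[-0.1, 0.033, 0.175], [-31.26, 7.39, 45.88]],
  [[-0.1, 0.033, 0.175], [-31.26, 7.39, 45.88]],
  [[-0.1, 0.033, 0.175], [-31.26, 7.39, 45.88]],
  [[-0.1, 0.033, 0.175], [-31.26, 7.39, 45.88]],
])

```text
clock: 11.8
position: [0.55, 0.2816, 0.1686]
ee_rot: [-2.582, 0.381, 1.327]
force: [-1.7, 1.7, 1.7]
width: 0.522
```

```bash
python3 look.py pics/l5.png
```

```text
t 11.8 pos [0.55   0.2816 0.1686] w 0.5218403871518916
tool cols
 [[ 0.5602 -0.323  -0.7628]
 [-0.1305 -0.9438  0.3038]
 [-0.818  -0.0707 -0.5709]]
j [-0.0799  0.6086 -1.107   2.0154  1.3372  1.1775  2.4848] F [-1.6645  1.6971  1.6736] T [0.4069 0.7067 0.0849]
n [-0.5582  0.1319  0.8192] foot [0.5641 0.2784 0.1485]
h mm 24.789564235994085 lateral mm [-0.2772  0.0196 -0.192 ] tilt deg 0.1569220866634435
F along tool x,y,z [-2.5229 -1.1823  0.8299] T tool [ 0.0663 -0.8044 -0.1442]
```

View pics/l5.png

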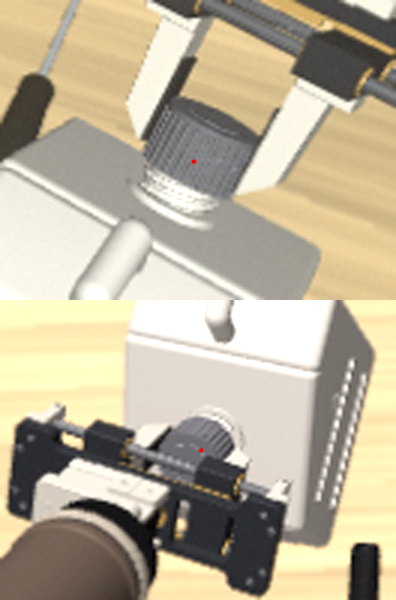

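Call:
servo_tool([
  [[0, 0, 0], [0, 0, 0]],
  [[0, 0, 0], [0, 0, 0]],
  [[0, 0, 0], [0, 0, 0]],
  [[0, 0, 0], [0, 0, 0]],
  [[0, 0, 0], [4.47, -1.06, -6.55]],
  [[0, 0, 0], [8.93, -2.11, -13.11]],
  [[0, 0, 0], [13.4, -3.17, -19.66]],
  [[0, 0, 0], [17.86, -4.22, -26.21]],
  [[0, 0, 0], [22.33, -5.28, -32.77]],
  [[0, 0, 0], [26.79, -6.33, -39.32]],
  [[0, 0, 0], [31.26, -7.39, -45.88]],
  [[0, 0, 0], [35.72, -8.44, -52.43]],
], grip=0.8)

```text
clock: 13.1
position: [0.55, 0.2815, 0.1685]
ee_rot: [-1.62, 0.827, 0.737]
force: [0.1, 1.1, 0.6]
width: 0.803
```

Call:
servo_tool([
  [[0, 0, 0], [4.47, -1.06, -6.55]],
  [[0, 0, 0], [8.93, -2.11, -13.11]],
  [[0, 0, 0], [13.4, -3.17, -19.66]],
  [[0, 0, 0], [17.86, -4.22, -26.21]],
  [[0, 0, 0], [22.33, -5.28, -32.77]],
  [[0, 0, 0], [26.79, -6.33, -39.32]],
  [[0, 0, 0], [31.26, -7.39, -45.88]],
  [[0, 0, 0], [35.72, -8.44, -52.43]],
  [[0, 0, 0], [40.19, -9.5, -58.98]],
  [[0, 0, 0], [44.66, -10.55, -65.54]],
  [[0, 0, 0], [49.12, -11.6, -72.09]],
  [[0, 0, 0], [53.6, -12.66, -78.64]],
])

```text
clock: 14.3
position: [0.55, 0.2814, 0.1685]
ee_rot: [-0.09, 0.975, -0.111]
force: [-0.5, -0.4, -0.6]
width: 0.797
```

Call:
servo_tool([
  [[0, 0, 0], [4.47, -1.06, -6.55]],
  [[0, 0, 0], [8.93, -2.11, -13.11]],
  [[0, 0, 0], [13.4, -3.17, -19.66]],
  [[0, 0, 0], [17.86, -4.22, -26.21]],
  [[0, 0, 0], [22.33, -5.28, -32.77]],
  [[0, 0, 0], [26.79, -6.33, -39.32]],
  [[0, 0, 0], [31.26, -7.39, -45.88]],
  [[0, 0, 0], [35.72, -8.44, -52.43]],
  [[0, 0, 0], [40.19, -9.5, -58.98]],
  [[0, 0, 0], [44.66, -10.55, -65.54]],
  [[0, 0, 0], [49.12, -11.6, -72.09]],
  [[0, 0, 0], [53.6, -12.66, -78.64]],
])

```text
clock: 15.5
position: [0.55, 0.2814, 0.1685]
ee_rot: [1.446, 0.63, -0.881]
force: [0.5, -0.3, 0.1]
width: 0.803
```

```bash
python3 st.py
```

```text
t 15.5 pos [0.55   0.2814 0.1685] w 0.8026965149020279
tool cols
 [[ 0.5569  0.8183 -0.1423]
 [-0.1297 -0.0836 -0.988 ]
 [-0.8204  0.5686  0.0596]]
j [-0.2792  0.4704 -0.7803  2.0271  1.219   0.9665 -1.9428] F [ 0.5498 -0.2585  0.1497] T [ 0.115   0.5785 -0.004 ]
n [-0.5582  0.1319  0.8192] foot [0.5641 0.2784 0.1485]
h mm 24.66668583795182 lateral mm [-0.3768 -0.2222 -0.221 ] tilt deg 0.167715375469848
F along tool x,y,z [0.2169 0.5567 0.1861] T tool [-0.0077  0.0435 -0.5882]
```

Call:
servo_tool([
  [[0.02, 0.02, 0.02], [4.47, -1.06, -6.55]],
  [[0.02, 0.02, 0.02], [8.93, -2.11, -13.11]],
  [[0.02, 0.02, 0.02], [13.4, -3.17, -19.66]],
  [[0.02, 0.02, 0.02], [17.86, -4.22, -26.21]],
  [[0.02, 0.02, 0.02], [17.86, -4.22, -26.21]],
])

```text
clock: 16.0
position: [0.5502, 0.2816, 0.1688]
ee_rot: [1.944, 0.394, -1.11]
force: [-0.3, 0.5, -0.3]
width: 0.8
```

Call:
servo_tool([
  [[0, 0, 0], [0, 0, 0]],
  [[0, 0, 0], [0, 0, 0]],
  [[0, 0, 0], [0, 0, 0]],
  [[0, 0, 0], [0, 0, 0]],
  [[0, 0, 0], [0, 0, 0]],
  [[0, 0, 0], [0, 0, 0]],
  [[0, 0, 0], [0, 0, 0]],
], grip=0.3, squeeze=15)

```text
clock: 16.7
position: [0.5501, 0.2817, 0.1688]
ee_rot: [1.943, 0.394, -1.109]
force: [-0.6, 0.5, -0.1]
width: 0.523
```

```bash
python3 st.py
```

```text
t 16.7 pos [0.5501 0.2817 0.1688] w 0.523317397917783
tool cols
 [[ 0.5583  0.617  -0.5547]
 [-0.129  -0.5959 -0.7927]
 [-0.8196  0.514  -0.2531]]
j [-0.3138  0.4555 -0.7316  2.0302  1.2053  0.9415 -2.4969] F [-0.5619  0.4886 -0.1157] T [0.1894 0.6523 0.0562]
n [-0.5582  0.1319  0.8192] foot [0.5641 0.2784 0.1485]
h mm 24.887058568431428 lateral mm [-0.1293  0.0349 -0.0938] tilt deg 0.17219664992519496
F along tool x,y,z [-0.2819 -0.6973 -0.0463] T tool [-0.0245 -0.2429 -0.6363]
```

Second stroke: 96° twice, then more.

Call:
servo_tool([
  [[-0.016, 0.004, 0.024], [-4.47, 1.06, 6.55]],
  [[-0.032, 0.008, 0.047], [-8.93, 2.11, 13.11]],
  [[-0.048, 0.011, 0.071], [-13.4, 3.17, 19.66]],
  [[-0.064, 0.015, 0.095], [-17.86, 4.22, 26.21]],
  [[-0.081, 0.019, 0.118], [-22.33, 5.28, 32.77]],
  [[-0.097, 0.023, 0.142], [-26.79, 6.33, 39.32]],
  [[-0.113, 0.027, 0.166], [-31.26, 7.39, 45.88]],
  [[-0.129, 0.031, 0.19], [-35.72, 8.44, 52.43]],
  [[-0.145, 0.034, 0.213], [-40.19, 9.5, 58.98]],
  [[-0.161, 0.038, 0.237], [-44.66, 10.55, 65.54]],
  [[-0.177, 0.042, 0.26], [-49.12, 11.6, 72.09]],
  [[-0.193, 0.046, 0.284], [-53.6, 12.66, 78.64]],
])

```text
clock: 17.9
position: [0.5481, 0.2821, 0.1715]
ee_rot: [0.426, 0.915, -0.378]
force: [-1.2, 0.1, 0.1]
width: 0.523
```

```bash
python3 st.py
```

```text
t 17.9 pos [0.5481 0.2821 0.1715] w 0.5234349621423862
tool cols
 [[ 0.5556  0.4856  0.6749]
 [-0.1325  0.8531 -0.5047]
 [-0.8208  0.191   0.5383]]
j [-0.2167  0.4986 -0.8789  2.019   1.2399  1.0258 -0.8312] F [-1.2066  0.1479  0.0601] T [0.2514 0.713  0.058 ]
n [-0.5582  0.1319  0.8192] foot [0.5641 0.2784 0.1485]
h mm 28.302070427099085 lateral mm [-0.2733  0.0334 -0.1916] tilt deg 0.1764995389463589
F along tool x,y,z [-0.7393 -0.4482 -0.8566] T tool [-0.0024  0.7414 -0.159 ]
```

Call:
servo_tool([
  [[-0.015, 0.004, 0.025], [-4.47, 1.06, 6.55]],
  [[-0.03, 0.008, 0.049], [-8.93, 2.11, 13.11]],
  [[-0.045, 0.011, 0.074], [-13.4, 3.17, 19.66]],
  [[-0.06, 0.015, 0.098], [-17.86, 4.22, 26.21]],
  [[-0.075, 0.019, 0.122], [-22.33, 5.28, 32.77]],
  [[-0.09, 0.023, 0.147], [-26.79, 6.33, 39.32]],
  [[-0.105, 0.027, 0.172], [-31.26, 7.39, 45.88]],
  [[-0.12, 0.031, 0.196], [-35.72, 8.44, 52.43]],
  [[-0.135, 0.034, 0.22], [-40.19, 9.5, 58.98]],
  [[-0.15, 0.038, 0.245], [-44.66, 10.55, 65.54]],
  [[-0.165, 0.042, 0.269], [-49.12, 11.6, 72.09]],
  [[-0.18, 0.046, 0.294], [-53.6, 12.66, 78.64]],
])

```text
clock: 19.1
position: [0.5464, 0.2827, 0.1747]
ee_rot: [-1.116, 0.935, 0.447]
force: [-1.7, 0.6, 0.8]
width: 0.522
```

```bash
python3 st.py
```

```text
t 19.1 pos [0.5464 0.2827 0.1747] w 0.5218658604109343
tool cols
 [[ 0.5591 -0.7216  0.4083]
 [-0.1347  0.4069  0.9035]
 [-0.8181 -0.5602  0.1303]]
j [-0.1376  0.5487 -1.0137  2.014   1.2834  1.1148  0.8264] F [-1.7237  0.6042  0.7614] T [0.4196 0.4984 0.0558]
n [-0.5582  0.1319  0.8192] foot [0.5641 0.2784 0.1485]
h mm 31.879694644281432 lateral mm [0.0812 0.0933 0.0403] tilt deg 0.1788055157174492
F along tool x,y,z [-1.6681  1.0631 -0.0587] T tool [ 0.1218 -0.1312  0.6289]
```

Call:
servo_tool([
  [[-0.016, 0.004, 0.024], [-4.47, 1.06, 6.55]],
  [[-0.032, 0.008, 0.047], [-8.93, 2.11, 13.11]],
  [[-0.048, 0.011, 0.071], [-13.4, 3.17, 19.66]],
  [[-0.064, 0.015, 0.095], [-17.86, 4.22, 26.21]],
  [[-0.081, 0.019, 0.118], [-22.33, 5.28, 32.77]],
  [[-0.097, 0.023, 0.142], [-26.79, 6.33, 39.32]],
  [[-0.113, 0.027, 0.166], [-31.26, 7.39, 45.88]],
  [[-0.129, 0.031, 0.19], [-35.72, 8.44, 52.43]],
  [[-0.145, 0.034, 0.213], [-40.19, 9.5, 58.98]],
  [[-0.161, 0.038, 0.237], [-44.66, 10.55, 65.54]],
  [[-0.177, 0.042, 0.26], [-49.12, 11.6, 72.09]],
  [[-0.193, 0.046, 0.284], [-52, 12.28, 76.3]],
])

```text
clock: 20.3
position: [0.5444, 0.2833, 0.1774]
ee_rot: [-2.54, 0.409, 1.3]
force: [-0.6, 0.8, 0.1]
width: 0.524
```

```bash
python3 look.py pics/l6.png
```

```text
t 20.3 pos [0.5444 0.2833 0.1774] w 0.5240603942286772
tool cols
 [[ 0.5605 -0.3612 -0.7452]
 [-0.1301 -0.9271  0.3515]
 [-0.8179 -0.1001 -0.5666]]
j [-0.0713  0.5998 -1.1323  2.013   1.3218  1.1934  2.4411] F [-0.6496  0.811   0.0723] T [0.322  0.816  0.0696]
n [-0.5582  0.1319  0.8192] foot [0.5641 0.2784 0.1485]
h mm 35.33272854679575 lateral mm [ 0.011   0.2647 -0.0351] tilt deg 0.18480368590706722
F along tool x,y,z [-0.5288 -0.5245  0.7282] T tool [ 0.0174 -0.8798  0.0074]
```

View pics/l6.png

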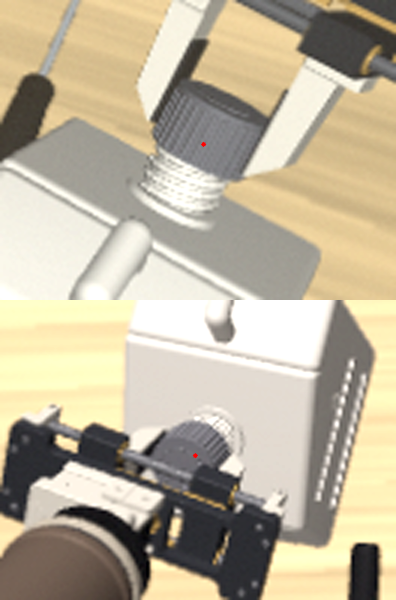

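Call:
servo_tool([
  [[-0.06, 0.013, 0.08], [0, 0, 0]],
  [[-0.11, 0.026, 0.16], [0, 0, 0]],
  [[-0.17, 0.04, 0.25], [0, 0, 0]],
  [[-0.17, 0.04, 0.25], [0, 0, 0]],
])

```text
clock: 20.8
position: [0.5428, 0.2835, 0.1801]
ee_rot: [-2.536, 0.412, 1.297]
force: [-0.4, -0.2, 0.6]
width: 0.527
```

```bash
python3 st.py
```

```text
t 20.8 pos [0.5428 0.2835 0.1801] w 0.5274170775528341
tool cols
 [[ 0.5607 -0.3651 -0.7432]
 [-0.1305 -0.9253  0.3561]
 [-0.8177 -0.1027 -0.5665]]
j [-0.0709  0.5945 -1.1352  2.0125  1.3155  1.1949  2.439 ] F [-0.4051 -0.2073  0.5649] T [0.2425 0.7507 0.0124]
n [-0.5582  0.1319  0.8192] foot [0.5641 0.2784 0.1485]
h mm 38.47914330423338 lateral mm [0.1082 0.0638 0.0634] tilt deg 0.1871934996711181
F along tool x,y,z [-0.662   0.2817 -0.0927] T tool [ 0.0279 -0.7845  0.0801]
```

Call:
servo_tool([
  [[-0.3, 0.07, 0.45], [0, 0, 0]],
  [[-0.6, 0.14, 0.9], [0, 0, 0]],
  [[-1.1, 0.26, 1.6], [0, 0, 0]],
  [[-1.7, 0.4, 2.5], [0, 0, 0]],
  [[-2.5, 0.6, 3.7], [0, 0, 0]],
  [[-3.3, 0.8, 5.5], [0, 0, 0]],
  [[-3.3, 0.8, 8], [0, 0, 0]],
  [[-3.3, 0.8, 8], [0, 0, 0]],
])

```text
clock: 21.6
position: [0.5096, 0.2936, 0.2642]
ee_rot: [-2.537, 0.406, 1.291]
force: [0.6, 0.2, -0.0]
width: 0.523
```

```bash
python3 look.py pics/l7.png
python3 - <<'E'
import sys; sys.path.insert(0,'.')
from st import *
import pickle
tq=pickle.load(open("fit.pkl","rb"))["tray"]
T=w(np.array([[-.02,-.02,0.]]),tq)[0]
v=np.cross(M[:,0],[0,0,-1]);a=np.arctan2(np.linalg.norm(v),-M[2,0]); print("tilt rot deg",np.degrees(v/np.linalg.norm(v)*a))
print("tray tgt",T,"tray yaw",np.degrees(tq[2]),"shift cm",(T-s["position"])*100)
M2=R.from_rotvec(v/np.linalg.norm(v)*a).as_matrix()@M; print(M2)
E
```

```text
t 21.6 pos [0.5096 0.2936 0.2642] w 0.5229687099909808
tool cols
 [[ 0.5645 -0.3632 -0.7413]
 [-0.1269 -0.9255  0.3568]
 [-0.8156 -0.1073 -0.5685]]
j [-0.0392  0.4402 -1.2034  1.9494  1.1286  1.2235  2.5805] F [ 0.5856  0.2485 -0.0469] T [ 0.2078  0.6656 -0.0113]
n [-0.5582  0.1319  0.8192] foot [0.5641 0.2784 0.1485]
h mm 127.19829248395509 lateral mm [16.4741 -1.5103 11.4692] tilt deg 0.5024808461261087
F along tool x,y,z [ 0.3373 -0.4377 -0.3188] T tool [ 0.0421 -0.6903  0.0899]
t 21.7 pos [0.5096 0.2917 0.261 ] w 0.5194439570385978
tool cols
 [[ 0.562  -0.3651 -0.7422]
 [-0.1301 -0.9251  0.3566]
 [-0.8168 -0.1039 -0.5674]]
j [-0.0396  0.4437 -1.2009  1.953   1.1304  1.2233  2.5776] F [ 0.3881  0.3646 -1.2524] T [ 0.2545  0.6883 -0.0003]
n [-0.5582  0.1319  0.8192] foot [0.5641 0.2784 0.1485]
h mm 124.36944438872769 lateral mm [14.9146 -3.0902 10.661 ] tilt deg 0.27548397040699346
F along tool x,y,z [ 1.1937 -0.3489  0.5526] T tool [ 0.0537 -0.7297  0.0567]
tilt rot deg [ 7.9448 34.3219  0.    ]
tray tgt [ 0.587  -0.0348  0.    ] tray yaw 9.13633522826111 shift cm [  7.7348 -32.6448 -26.1038]
[[ 0.     -0.3973 -0.9177]
 [ 0.     -0.9177  0.3973]
 [-1.      0.      0.    ]]
```

View pics/l7.png

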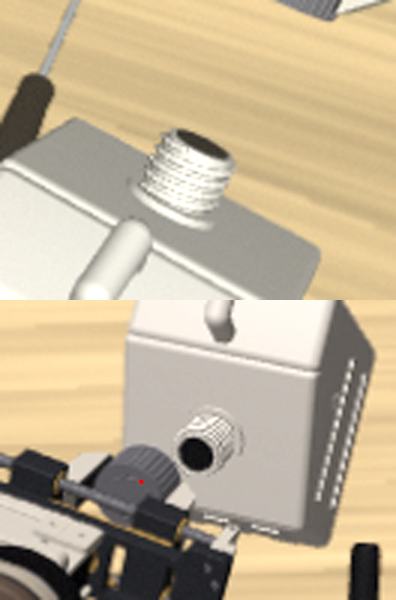

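Call:
servo_tool([
  [[0, 0, 0.5], [4.47, -1.06, -6.55]],
  [[0, -0.5, 1], [8.93, -2.11, -13.11]],
  [[0, -1, 2], [13.4, -3.17, -19.66]],
  [[0, -2, 3], [17.86, -4.22, -26.21]],
  [[0, -4, 4], [22.33, -5.28, -32.77]],
  [[0, -6, 4], [26.79, -6.33, -39.32]],
  [[0, -8, 4], [31.26, -7.39, -45.88]],
  [[0, -10, 4], [35.72, -8.44, -52.43]],
  [[0, -12, 4], [40.19, -9.5, -58.98]],
  [[0, -14, 4], [44.66, -10.55, -65.54]],
  [[0, -16, 4], [49.12, -11.6, -72.09]],
  [[0, -18, 4], [53.6, -12.66, -78.64]],
], squeeze=15)

```text
clock: 22.9
position: [0.5089, 0.1104, 0.3001]
ee_rot: [-1.066, 0.944, 0.418]
force: [0.7, 0.6, -1.1]
width: 0.522
```

```bash
cat > tr.py <<'E'
from st import *
import pickle
tq=pickle.load(open("fit.pkl","rb"))["tray"]
T=w(np.array([[-.02,-.02,0.]]),tq)[0]
c,d=np.cos(tq[2]),np.sin(tq[2])
Mt=np.array([[0,-d,-c],[0,c,-d],[-1,0,0]]) # y along tray +y
for nm,Q in(("a",Mt),("b",Mt@np.diag([1,-1,-1]))):
    print(nm,np.linalg.det(Q),"turn",np.degrees(R.from_matrix(Q@M.T).as_rotvec()))
print("tray tgt",T,"shift cm",(T-s["position"])*100)
E
python3 tr.py
```

```text
t 22.9 pos [0.5089 0.1104 0.3001] w 0.5223442381721035
tool cols
 [[ 0.5578 -0.6978  0.4494]
 [-0.137   0.4566  0.8791]
 [-0.8186 -0.5519  0.1591]]
j [ 0.426   0.0288 -1.0431  2.1131  0.7511  0.7291  1.5065] F [ 0.6681  0.6356 -1.1449] T [ 0.3291  0.707  -0.0544]
n [-0.5582  0.1319  0.8192] foot [0.5641 0.2784 0.1485]
h mm 132.84300672696224 lateral mm [  18.9538 -185.4374   42.7828] tilt deg 0.2913149120937175
F along tool x,y,z [1.2228 0.456  0.6767] T tool [0.1313 0.1232 0.7608]Traceback (most recent call last):
  File "tr.py", line 8, in <module>
    print(nm,np.linalg.det(Q),"turn",np.degrees(R.from_matrix(Q@M.T).as_rotvec()))
                                                ~~~~~~~~~~~~~^^^^^^^
  File "scipy/spatial/transform/_rotation.pyx", line 1143, in scipy.spatial.transform._rotation.Rotation.from_matrix
ValueError: Non-positive determinant (left-handed or null coordinate frame) in rotation matrix 0: [[-0.3329 -0.9404 -0.0695]
 [-0.7603  0.3112 -0.5702]
 [-0.5578  0.137   0.8186]].
```

```bash
sed -i 's/\[0,-d,-c\],\[0,c,-d\]/[0,-d,c],[0,c,d]/' tr.py; python3 tr.py | tail -4
```

```text
F along tool x,y,z [1.2228 0.456  0.6767] T tool [0.1313 0.1232 0.7608]
a 1.0 turn [ 22.9295  28.0265 -49.3414]
b 1.0 turn [-33.6261  27.5107 124.1576]
tray tgt [ 0.587  -0.0348  0.    ] shift cm [  7.8039 -14.5218 -30.0101]
```

Call:
servo_tool([
  [[1, -2, 0], [2.9, 3.5, -6.2]],
  [[2, -4, 0], [5.7, 7, -12.3]],
  [[3, -6, -1], [8.6, 10.5, -18.5]],
  [[4, -8, -2], [11.5, 14, -24.7]],
  [[5, -10, -4], [14.3, 17.5, -30.8]],
  [[6, -12, -6], [17.2, 21, -37]],
  [[7, -14, -9], [20.1, 24.5, -43.2]],
  [[7.8, -14.5, -12], [22.9, 28, -49.3]],
  [[7.8, -14.5, -15], [22.9, 28, -49.3]],
  [[7.8, -14.5, -16], [22.9, 28, -49.3]],
  [[7.8, -14.5, -16], [22.9, 28, -49.3]],
])

```text
clock: 24.0
position: [0.5852, -0.0341, 0.1383]
ee_rot: [-0.127, 1.571, 0.127]
force: [0.0, 0.0, -0.3]
width: 0.523
```

```bash
python3 tr.py
cat > look2.py <<'E'
from tr import *
import sys,cv2
p=arm.get_image("scene"); out=[]
im=cv2.resize(p["frame"][120:360,150:450],None,fx=2.6,fy=2.4,interpolation=cv2.INTER_CUBIC)
cv2.imwrite(sys.argv[1],im)
E
python3 look2.py pics/t1.png >/dev/null
```

```text
t 24.0 pos [ 0.5852 -0.0341  0.1383] w 0.5228030324288979
tool cols
 [[-0.0037 -0.1612  0.9869]
 [-0.0002  0.9869  0.1612]
 [-1.      0.0004 -0.0037]]
j [ 0.4876  0.5826 -0.7672  1.7264  0.4622  1.0266  1.2884] F [ 0.0431  0.0258 -0.2813] T [ 0.1229 -0.0882 -0.0008]
n [-0.5582  0.1319  0.8192] foot [0.5641 0.2784 0.1485]
h mm -61.3521078818475 lateral mm [ -13.1611 -304.3866   40.057 ] tilt deg 35.20268640521034
F along tool x,y,z [0.2812 0.0184 0.0477] T tool [ 0.0003 -0.1069  0.1071]
a 1.0 turn [ 0.0134 -0.2115 -0.1391]
b 1.0 turn [  0.3319   0.0211 179.8606]
tray tgt [ 0.587  -0.0348  0.    ] shift cm [  0.1754  -0.0648 -13.83  ]
```

View pics/t1.png

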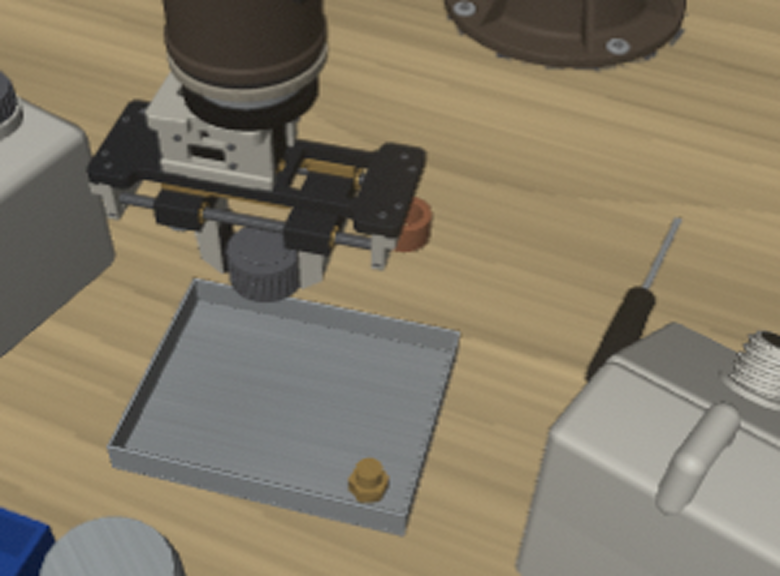

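Call:
servo_tool([
  [[0.1, 0, -2], [0, -0.2, -0.1]],
  [[0.2, 0, -4.5], [0, -0.2, -0.1]],
  [[0.2, 0, -7], [0, -0.2, -0.1]],
  [[0.2, 0, -9], [0, -0.2, -0.1]],
  [[0.2, 0, -10.5], [0, -0.2, -0.1]],
  [[0.2, 0, -11], [0, -0.2, -0.1]],
  [[0.2, 0, -11.5], [0, -0.2, -0.1]],
  [[0.2, 0, -11.7], [0, -0.2, -0.1]],
  [[0.2, 0, -11.7], [0, -0.2, -0.1]],
])

```text
clock: 24.95
position: [0.5886, -0.0337, 0.0236]
ee_rot: [-0.126, 1.564, 0.125]
force: [0.1, 0.3, 0.1]
width: 0.526
```

```bash
python3 tr.py|grep -v foot; python3 look2.py pics/t2.png >/dev/null
```

```text
t 24.95 pos [ 0.5886 -0.0337  0.0236] w 0.5262212363762345
tool cols
 [[ 0.0035 -0.1598  0.9871]
 [-0.0004  0.9872  0.1598]
 [-1.     -0.001   0.0034]]
j [ 0.4196  0.7159 -0.6723  1.8184  0.5966  0.8166  1.1762] F [0.0818 0.3337 0.1412] T [ 0.1198 -0.1     0.0166]
h mm -157.09355265847182 lateral mm [ -63.2454 -291.2792    3.8168] tilt deg 34.80132317928078
F along tool x,y,z [-0.141   0.3162  0.1346] T tool [-0.0162 -0.1179  0.1024]
a 1.0 turn [ 0.0239  0.1985 -0.0574]
b 1.0 turn [ -0.3117   0.0375 179.9423]
tray tgt [ 0.587  -0.0348  0.    ] shift cm [-0.1604 -0.1124 -2.3633]
```

View pics/t2.png

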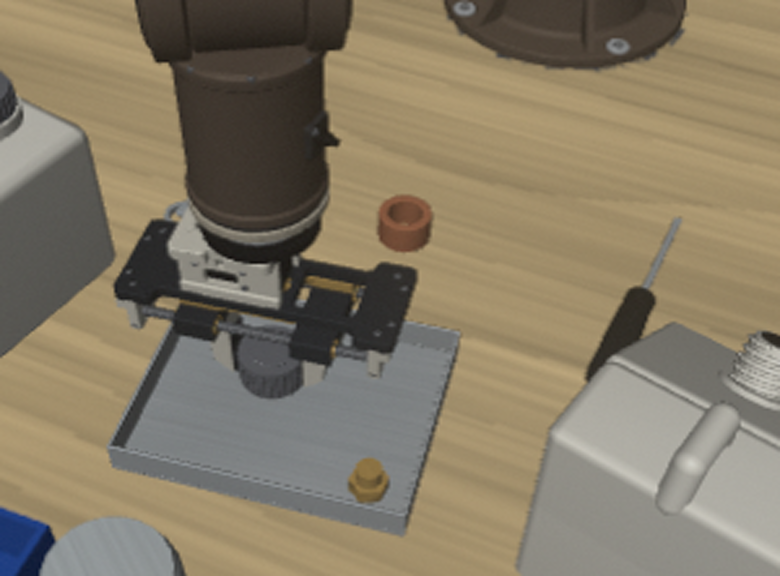

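Call:
servo_tool([
  [[0, 0, -0.2], [0, 0.2, 0]],
  [[0, 0, -0.4], [0, 0.2, 0]],
  [[0, 0, -0.6], [0, 0.2, 0]],
  [[0, 0, -0.8], [0, 0.2, 0]],
  [[0, 0, -1.0], [0, 0.2, 0]],
  [[0, 0, -1.1], [0, 0.2, 0]],
  [[0, 0, -1.2], [0, 0.2, 0]],
  [[0, 0, -1.2], [0, 0.2, 0]],
])

```text
clock: 25.8
position: [0.5886, -0.0337, 0.0116]
ee_rot: [-0.126, 1.567, 0.126]
force: [0.3, 0.5, -0.3]
width: 0.519
```

Call:
servo_tool([
  [[0, 0, -0.05], [0, 0, 0]],
  [[0, 0, -0.1], [0, 0, 0]],
  [[0, 0, -0.15], [0, 0, 0]],
  [[0, 0, -0.15], [0, 0, 0]],
])

```text
clock: 26.2
position: [0.5885, -0.0337, 0.01]
ee_rot: [-0.126, 1.567, 0.126]
force: [0.3, -0.6, -0.1]
width: 0.522
```

Call:
servo_tool([
  [[0, 0, -0.05], [0, 0, 0]],
  [[0, 0, -0.1], [0, 0, 0]],
  [[0, 0, -0.1], [0, 0, 0]],
])

```text
clock: 26.5
position: [0.5885, -0.0337, 0.0094]
ee_rot: [-0.127, 1.567, 0.125]
force: [-2.2, -0.5, 5.1]
width: 0.521
```

Call:
servo_tool([
  [[0, 0, -0.05], [0, 0, 0]],
  [[0, 0, -0.05], [0, 0, 0]],
  [[0, 0, -0.05], [0, 0, 0]],
])

```text
clock: 26.8
position: [0.5885, -0.0337, 0.0094]
ee_rot: [-0.127, 1.567, 0.125]
force: [-1.4, -0.3, 6.0]
width: 0.525
```

```bash
python3 tr.py|grep -v foot; python3 look2.py pics/t3.png >/dev/null
```

```text
t 26.8 pos [ 0.5885 -0.0337  0.0094] w 0.5245053434901408
tool cols
 [[ 0.     -0.1598  0.9872]
 [-0.001   0.9872  0.1598]
 [-1.     -0.001  -0.0001]]
j [ 0.4093  0.7354 -0.6583  1.8233  0.6127  0.7972  1.1632] F [-1.367  -0.2509  5.9583] T [0.0316 0.2851 0.0113]
h mm -168.69564438047686 lateral mm [ -69.8331 -289.7795   -0.9137] tilt deg 34.983891309255085
F along tool x,y,z [-5.9581 -0.0355 -1.3903] T tool [-0.0116  0.2764  0.0767]
a 1.0 turn [ 0.0601  0.0024 -0.0579]
b 1.0 turn [ -0.0037   0.0943 179.9421]
tray tgt [ 0.587  -0.0348  0.    ] shift cm [-0.1492 -0.1093 -0.9399]
```

View pics/t3.png

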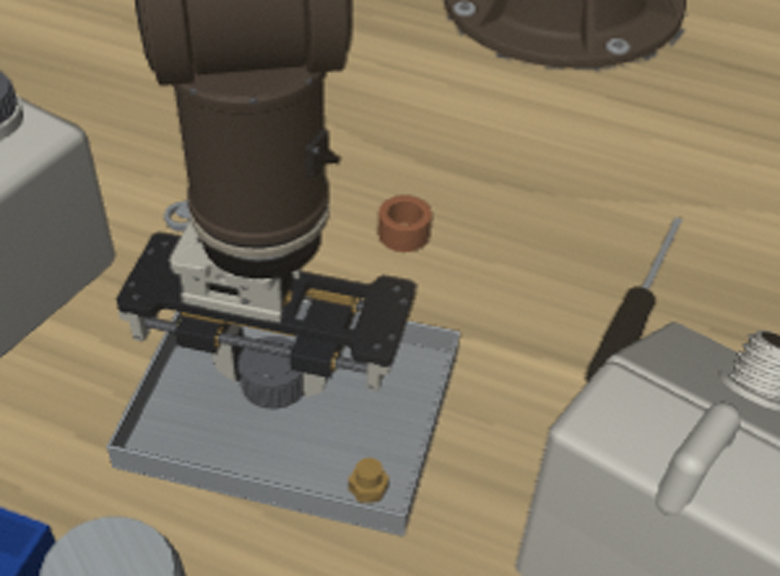

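Call:
servo_tool([
  [[0, 0, 0], [0, 0, 0]],
  [[0, 0, 0], [0, 0, 0]],
  [[0, 0, 0], [0, 0, 0]],
  [[0, 0, 0], [0, 0, 0]],
  [[0, 0, 0], [0, 0, 0]],
], grip=0.75)

```text
clock: 27.35
position: [0.5884, -0.0337, 0.0093]
ee_rot: [-0.127, 1.567, 0.125]
force: [1.0, -0.4, 0.4]
width: 0.75
```

Call:
servo_tool([
  [[0, 0, 0.5], [0, 0, 0]],
  [[0, 0, 1.5], [0, 0, 0]],
  [[0, 0, 3], [0, 0, 0]],
  [[0, 0, 5], [0, 0, 0]],
  [[0, 0, 8], [0, 0, 0]],
  [[-1, 0, 12], [0, 0, 0]],
  [[-3, 0, 16], [0, 0, 0]],
  [[-6, 0, 20], [0, 0, 0]],
  [[-10, 0, 22], [0, 0, 0]],
  [[-14, 0, 24], [0, 0, 0]],
  [[-14, 0, 24], [0, 0, 0]],
  [[-14, 0, 24], [0, 0, 0]],
])

```text
clock: 28.55
position: [0.4485, -0.034, 0.2509]
ee_rot: [-0.128, 1.565, 0.123]
force: [0.7, -0.9, -0.1]
width: 0.752
```

```bash
python3 tr.py|grep -v foot; python3 look2.py pics/t4.png >/dev/null
python3 - <<'E'
from cell import arm
from geo import *
import pickle,cv2
tq=pickle.load(open("fit.pkl","rb"))["tray"]
ps=[arm.get_image(n) for n in("scene","top")]
for p in ps:
    r=arm.search_frame(p,"cap")[:3]
    c,s=np.cos(tq[2]),np.sin(tq[2])
    for x in r:
        X=plane(p,x["at"],.022); d=X[:2]-tq[:2]; print(x["at"],round(x["score"],2),X,"in tray",[c*d[0]+s*d[1],-s*d[0]+c*d[1]])
cv2.imwrite("pics/top_end.png",ps[1]["frame"])
E
```

```text
t 28.55 pos [ 0.4485 -0.034   0.2509] w 0.7518881410070418
tool cols
 [[ 0.0028 -0.1593  0.9872]
 [-0.0034  0.9872  0.1593]
 [-1.     -0.0038  0.0022]]
j [ 0.7386  0.2421 -0.9223  1.8895  0.2191  1.1115  1.4634] F [ 0.6971 -0.8776 -0.0792] T [ 0.142  -0.1837  0.047 ]
h mm 107.28624091356853 lateral mm [ -55.795  -326.4617   14.5604] tilt deg 34.799989256226176
F along tool x,y,z [ 0.0842 -0.9772  0.5482] T tool [-0.046  -0.2041  0.111 ]
a 1.0 turn [ 0.1964  0.1594 -0.0293]
b 1.0 turn [ -0.2503   0.3085 179.9703]
tray tgt [ 0.587  -0.0348  0.    ] shift cm [ 13.8522  -0.0822 -25.0944]
[255.6, 276.0] 0.76 [ 0.59385808 -0.02913301  0.022     ] in tray [np.float64(-0.012311126899127795), np.float64(-0.01551866077213063)]
```

View pics/t4.png

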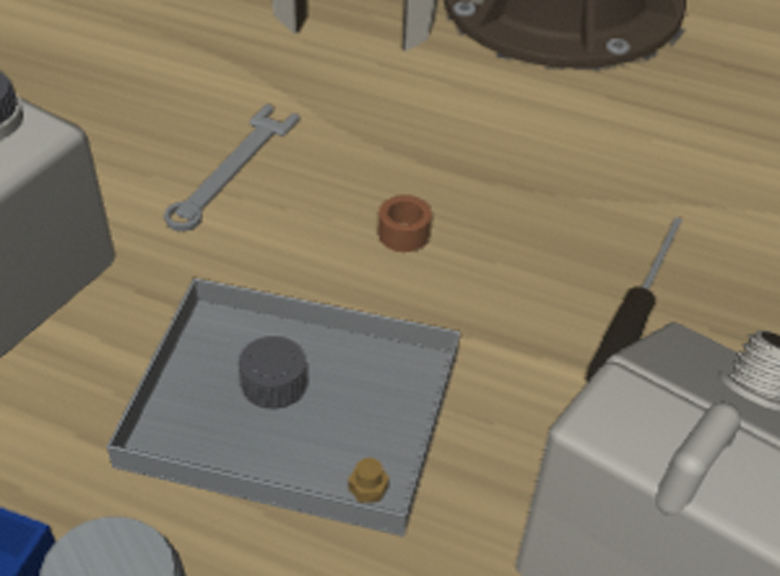

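View pics/top_end.png

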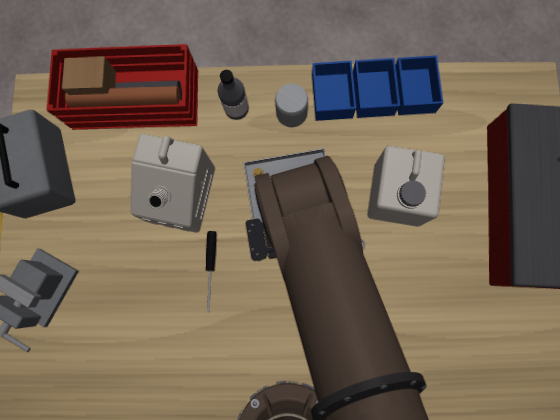

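The scene picture shows the cap flat in the tray, top up, at about (255, 276). The fitting, coupling, wrench and screwdriver are where they started. In the top view the arm hides the tray, so that camera adds no check. The gripper is clear, so I'm handing in.

```bash
python3 -c "
from cell import arm
print(arm.sign_off())"
```

```text
the job is handed in; nothing more can be done
None
```

The cap is off the slanted neck and standing in the steel tray with its closed top up, released. I handed the job in at about 28.7 s on the robot's clock; no verdict was reported.

- **Unscrewing:** I turned the cap about 580° counter-clockwise in two grips, rising 13 mm per turn along the thread. I held it at about 10 mm risen before changing grip. The measured forces stayed under about 4 N. A gentle 2–3 mm test pull then met no resistance, and I lifted the cap off along its axis.
- **Setting down:** I lowered the cap upright until it touched the tray floor at about 6 N, with the tool at 9.4 mm, against the 9.5 mm I expected. After that I opened the fingers and backed the arm away.
- **Last checks:** The scene camera shows the cap flat, about 12 mm (x) and 16 mm (y) from the tray's centre, against limits of 60 and 80 mm. In that picture the tools and fittings look unmoved. The gripper is about 25 cm up and touching nothing.
- **Not confirmed:** The arm hid the tray in the top view, so its cap search found nothing and the final position rests on one camera. I read the cap's flatness and rest from the pictures and did not measure them.

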